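# Clamp the junction box in its wiring fixture

### The job

With the fingertips only, push the steel junction box along its guide rails until it is fully home against the stop at their far end, and after that push the toggle clamp's upright handle over towards the box, past its dead point, until it snaps down into lock and the clamp's pad presses on the box lid. Only push: do not lift or tip the box, and leave the other things on the bench where they are.

Things in the scene. Friction and masses are not known exactly. Their poses are not given: they have to be found in the camera images.
- fixture: Plywood plate fixed to the bench, 12 mm thick, with two guide rails, a stop and a toggle clamp. Origin: at bench level, midway between the rails; x along the rails to the stop (away from the robot), y to the robot's left towards the clamp, z up. Plate spans x -105..145, y -150..170 mm; clamp bracket x -18..71, y 95..145, its top 78 mm above the bench.
- stop_face (a point): Middle of the stop's face that the box is pushed against, at plate level (x = 100, y = 0, z = 12 mm in the fixture's frame; same axes). The aluminium stop's top is 38 mm above the bench. The two aluminium rails run along x from 145 mm before this face up to it, inner faces 51.5 mm either side of the middle line, tops 28 mm above the bench.
- junction_box: Closed galvanised steel junction box with lid, 100 x 100 x 48 mm, 0.3 to 0.65 kg, loose on the plate between the rails (about 1.5 mm play each side), 25 to 55 mm short of the stop. Origin: centre of its underside, 12 mm above the bench; x and z as the fixture's. Fully home, its origin is at x = 50 mm in the fixture's frame. Sliding it takes a few newtons.
- clamp_lever (a joint): Handle angle, rad. 0 = open (as it starts): handle up, leaning 0.37 away from the box (to the fixture's +y); grows as it swings towards the box (to -y) and down; upright at 0.37; lock at 1.7, the handle over the box, 0.24 above level. Resists with up to 9 N at the grip (most near 0.8); past the dead point at 1.25 it snaps by itself to 1.7 and stays; let go earlier, it springs back.
- clamp_pivot (a point): The handle's pivot point, in the plane in which the handle swings (x = 5, y = 120, z = 77 mm in the fixture's frame). The pivot axis is level, along the fixture's x; axes as the fixture's.
- lever_grip (a point): Point on the handle's centre line, 95 mm from the pivot, in the black grip. The handle is a 12 mm steel rod with a round black grip, 18 to 23 mm thick, from 50 mm to its end at 115 mm from the pivot. The point moves with the handle; in lock it is about 100 mm above the bench, 40 mm above the box lid.
- clamp_pad: Sprung rubber pad, 18 mm across, under the end of the clamp's steel arm (100 mm long, 14 mm wide); origin: centre of its lower face. The arm is fixed to the handle's shaft and swings with it, at x = 50 mm in the fixture's frame, 45 mm beyond the handle. Open, it stands upright, its end 178 mm above the bench; in lock it is level and the pad presses on the box lid (about 3.5 N) at y = 30 mm.
- rosette: Bystander: cream round ceiling rosette, 72 mm diameter, 26 mm high, on the plate. Origin: on or near its underside.
- terminal_strip: Bystander: black terminal strip, 90 x 26 x 22 mm, on the plate. Origin: on or near its underside.
- tape_roll: Bystander: roll of black tape lying flat, 68 mm diameter, 19 mm high. Origin: on or near its underside.
- lamp: Bystander: LED bulb standing in a black lamp holder, 60 mm diameter, 123 mm high. Origin: on or near its underside.
- screwdriver: Bystander: screwdriver lying on the table, 200 mm long. Origin: on or near its underside.
- multimeter: Bystander: black multimeter lying flat, 150 x 90 x 40 mm. Origin: on or near its underside.
- switch_block: Bystander: black switch block, 45 x 45 x 32 mm. Origin: on or near its underside.
Mind the look-alikes: they are no part of the job. Of the things that look like the junction_box, the smallest one is meant.

How it is judged:
By the outcome, as a careful person would: the job done as asked, in the order asked, and still so for the second after the job is handed in, with the robot touching nothing.
It also fails if it takes over 51 s, if anything falls off the work surface, if the arm or the gripper's body presses on something with over 40 N, if the wrist force passes 120 N, or if a joint passes its speed limit or range.

### The arm

A 6-joint arm with a two-finger parallel gripper is mounted at the origin on the work surface. World frame = base frame: x ahead of the robot, y to its left, z up, the work surface at z = 0. Lengths are in mm, angles in rad, forces in N, time in s.
With the tool pointing down it reaches from about 400 to 925 mm from the base axis. Payload 12.5 kg.
Tool frame: the origin (TCP) lies midway between the tips of the shut fingers; the grasp point (between the pads) lies 19 mm behind it; z points along the fingers, y is the direction in which the jaws open and shut (so a half turn about z gives the same grasp; the last joint's range is limited). The gripper opens to 95 mm and grips with 3 to 60 N. Pads are 20 mm wide; open, the fingers measure 119 mm over their backs; the gripper's body (75 mm by 180 mm) begins 59 mm behind the grasp point.
Start: joints at [-1.358, 0.491, 1.559, -0, 1.092, -0.106], TCP at [195.915, -593.518, 214.661] pointing down, gripper open.
Joint ranges: [-3.1, 3.1], [-0.84, 2.19], [0.05, 2.79], [-1.13, 4.28], [0.06, 2.93], [-2.69, 2.69]. Speed limits (rad/s): [2.22, 2.22, 2.79, 3.14, 3.14, 3.14].

### API

Orientations are given as [roll, pitch, yaw] about the fixed x, y, z axes, in that order (R = Rz(yaw) Ry(pitch) Rx(roll)).
In Python, from cell import env gives the robot as it stands.
- The arm moves only by the tool arm_command, never from a script. Its argument "steps" is a list of rows, each an object of numbers: "dx", "dy", "dz": the shift along the tool's x, y, z as a fraction of full scale; "rx", "ry", "rz": the turn, a rotation vector about the tool's x, y, z as a fraction of full scale; "claw": the gripper command: -1 is fully open, 1 is shut, values between are in proportion. In form: [{"dx": .., "dy": .., "dz": .., "rx": .., "ry": .., "rz": .., "claw": ..}, ...]. A call has 1 to 10 rows; each row shifts and turns the pose as measured when the row begins, along the tool's axes as they then stand; what a row does not reach is not made up. Full scale, the value 1, is 0.8 m for a shift and 90 degrees for a turn. A row lasts 1/8 s, in which the tool goes at most 62.5 mm and 10.7 degrees, less where a joint would pass 70% of its speed; a pose out of reach is approached as far as the arm can. A call with a number of a shift or a turn outside -1 to 1 is refused whole. A call with a gripper value outside its range is refused whole. The fingers move at their own pace and stop on an object; the grip force is fixed at half the most. Time passes only in rows, so rows that do not move let the fingers close. It gives the time, the measured TCP pose, the force and the opening at its end, in the units of the state.
- env.state(): the state, without advancing time (a new reading comes with each control period).
- env.read_camera(name): name is "scene" or "side" or "wrist"; returns (picture, depth): 480x640x3 uint8, red, green, blue; 480x640 float32, mm along the optical axis (not along the pixel's ray), 0 where there is no reading.
- env.get_calibration(name): a dict with "vfov" (degrees; the focal length in pixels is half the picture's height over the tangent of half this angle, whatever the lens; pixels are square), "cx", "cy" (the principal point, pixels), "k1" (the pictures are not rectified: a ray, as slopes to the right and down, at radius r is drawn at 1 + k1 r^2 times it, then the intrinsics apply), "xyz" and "attitude" of the camera in the world. Camera axes: x right, y up, looking along -z (the intrinsics and any distortion apply to the point x, -y, -z); pixel columns grow to the right and rows downward; lengths in mm; the calibration is good to about 2 mm. A picture is of the moment at which its call begins: read the wrist's pose just before it. get_calibration takes no time and is no camera call; for the wrist camera it gives the pose at the moment of the call.
- env.job_done(): hands the job in, once; it reports no verdict.
The state is a dict: "t": time; "joints": joint angles; "qvel": joint speeds; "tau": joint torques, N m; "eef_pos": TCP position; "tcp_rot": TCP orientation; "ft_force": force on the tool from outside, world axes, zero at the start; "moment": the same for the moment, N m; "opening": opening from 0.0 (shut) to 1.0 (fully open).
Only numpy, scipy, OpenCV 4.12 (cv2) and the standard library are available. Lean on these libraries where they do the work, as an engineer would, in place of code of your own. Each camera call takes 0.05 s, during which the arm holds its last target.

## Working session

There is one attempt and no reset: what is moved stays moved. The work goes in short steps, Python scripts to look and compute and a tool call to move; the robot and the scene stay as the last step left them, time stands still between calls to the robot, and variables do not carry over. Pictures are saved under pics/ and viewed, and the job is handed in when it is done.

Besides the shell and the picture viewer there is one more tool, called after "Emit:" as name(argument=value, ...), one argument or row to a line, values as JSON. arm_command: Moves the arm, as the interface text tells. Its arguments: {"type":"object","properties":{"steps":{"type":"array","items":{"type":"object","properties":{"dx":{"type":"number"},"dy":{"type":"number"},"dz":{"type":"number"},"rx":{"type":"number"},"ry":{"type":"number"},"rz":{"type":"number"},"claw":{"type":"number"}}}}},"required":["steps"]}

```bash
ls; mkdir -p pics; cat > h.py <<'E'
import numpy as np,cv2
from cell import env
from scipy.spatial.transform import Rotation as R
def cal(n):
    c=env.get_calibration(n); return c
def Rm(a):
    a=np.array(a,float)
    return R.from_euler('xyz',a).as_matrix() if a.size==3 else a
def ray(c,u,v):
    f=240/np.tan(np.radians(c['vfov'])/2)
    K=np.array([[f,0,c['cx']],[0,f,c['cy']],[0,0,1.]])
    p=cv2.undistortPoints(np.array([[[u,v]]],float),K,np.array([c['k1'],0,0,0,0.]))[0,0]
    return np.array(c['xyz'],float),Rm(c['attitude'])@np.array([p[0],-p[1],-1.])
def onplane(c,u,v,z):
    o,d=ray(c,u,v); return o+d*(z-o[2])/d[2]
def atdepth(c,u,v,D):
    o,d=ray(c,u,v); return o+d*D
def proj(c,P):
    q=Rm(c['attitude']).T@(np.array(P,float)-np.array(c['xyz'])); x,y=q[0]/-q[2],-q[1]/-q[2]
    s=1+c['k1']*(x*x+y*y); f=240/np.tan(np.radians(c['vfov'])/2)
    return np.array([c['cx']+f*x*s,c['cy']+f*y*s])
E
python3 - <<'E'
from h import *
print(env.state())
for n in ("scene","side","wrist"):
    c=cal(n);print(n,c)
    p,d=env.read_camera(n);cv2.imwrite(f'pics/{n}0.png',p[:,:,::-1]);np.savez(f'pics/{n}0.npz',p=p,d=d)
E
```

```text
pics
{'t': 0.0, 'joints': array([-1.35760502e+00,  4.91527376e-01,  1.55947112e+00, -3.97974927e-05,
        1.09168263e+00, -1.05607738e-01]), 'qvel': array([-0.00012887,  0.00028825,  0.00010271, -0.00023526,  0.00061545,
        0.00158694]), 'tau': array([-1.64781231e-04, -6.12650299e+01, -2.58185399e+01,  6.93572662e-02,
        4.82584024e-02, -9.73286024e-05]), 'eef_pos': array([ 195.84573015, -593.25787239,  214.07427893]), 'tcp_rot': array([-3.14050653e+00, -7.96373783e-05,  3.18817364e-01]), 'ft_force': array([-0.45916794,  0.34764969, -0.08034468]), 'moment': array([ 0.00212584, -0.00766345,  0.02630931]), 'opening': 1.000581009435747}
scene {'vfov': 48.12817275851253, 'cx': 315.6282843644069, 'cy': 239.39735098158368, 'k1': -0.08535270942268364, 'xyz': array([1210.16243013, -661.28612659,  914.69546409]), 'attitude': array([ 0.86389175, -0.01279483,  0.96473814])}
side {'vfov': 42.58048014379201, 'cx': 323.7905847190762, 'cy': 230.99835850713626, 'k1': 0.03204996292574496, 'xyz': array([ 314.1440016 , 1034.95262116, 1169.77698545]), 'attitude': array([ 0.84772383,  0.01121592, -3.00792617])}
wrist {'vfov': 71.64149810765406, 'cx': 312.4721350563017, 'cy': 240.77393113902647, 'k1': -0.03532036272093053, 'xyz': array([ 258.50826245, -573.98728844,  385.07891963]), 'attitude': array([-2.36730367e-01,  1.13755005e-03, -1.25241855e+00])}
```

View pics/scene0.png

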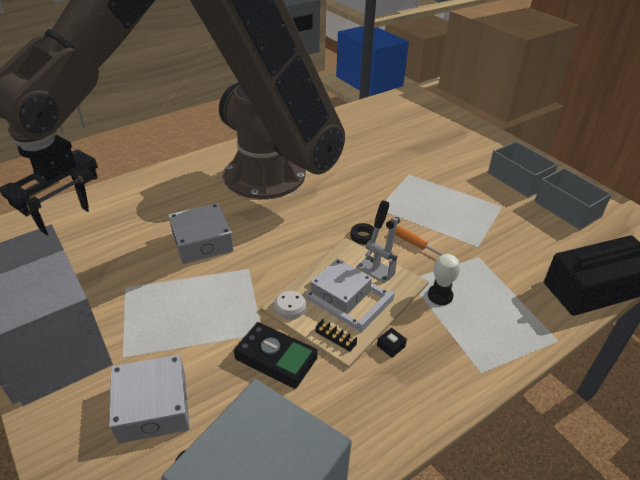

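View pics/side0.png

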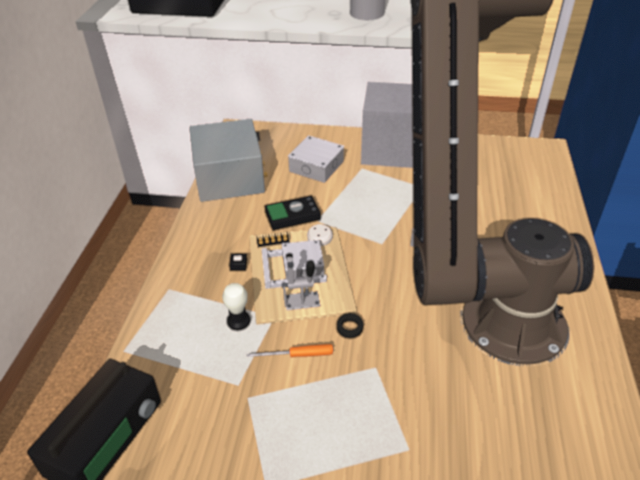

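Scene: three box-like candidates at pixels (345,285), (200,232) and (150,397). The first is the smallest and lies between the rails, so it is the one meant; I'll confirm it in a crop.

```bash
python3 - <<'E'
import cv2
a=cv2.imread('pics/scene0.png')[190:370,250:480];cv2.imwrite('pics/sc_crop.png',cv2.resize(a,None,fx=3.3,fy=3.3,interpolation=cv2.INTER_CUBIC))
a=cv2.imread('pics/side0.png')[210:370,220:380];cv2.imwrite('pics/sd_crop.png',cv2.resize(a,None,fx=3.6,fy=3.6,interpolation=cv2.INTER_CUBIC))
E
```

```text
(no output)
```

View pics/sc_crop.png

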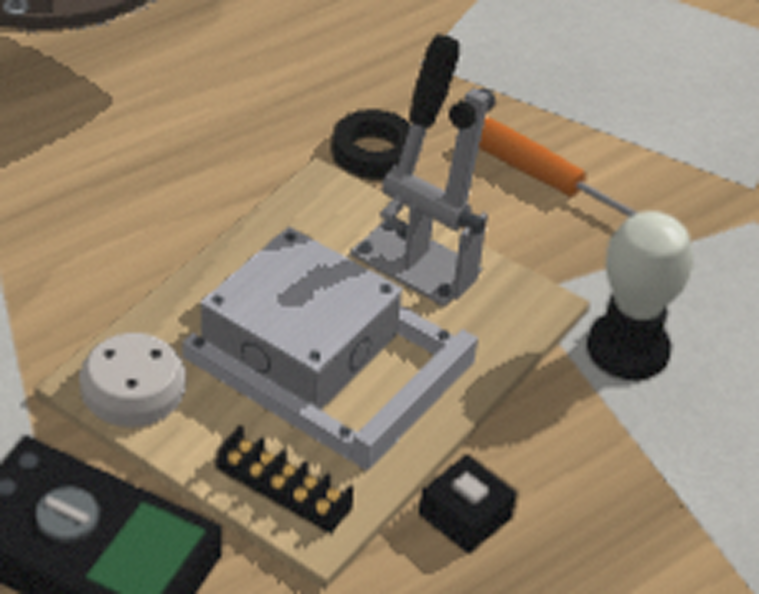

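View pics/sd_crop.png

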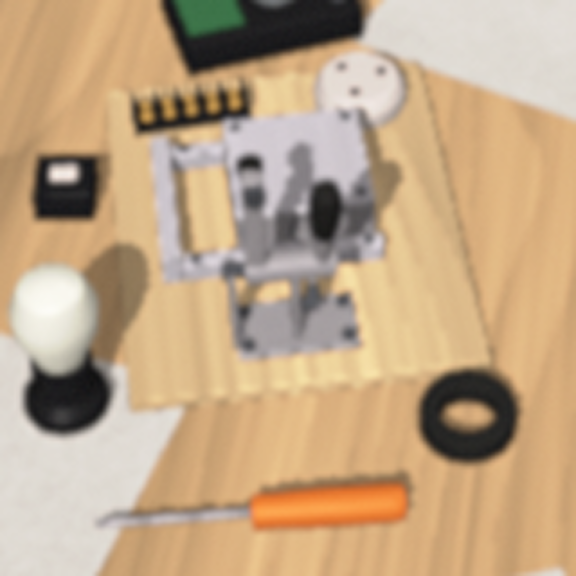

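The crop shows the small box between the rails, the stop at its lower right at about (375..475, 340..450 in the crop), and the clamp upright and open. I'll fit the fixture pose from the plate corners in both views.

```bash
cat > fit.py <<'E'
from h import *
def rigid(F,W):
    F=np.array(F,float);W=np.array(W)[:,:2];f=F-F.mean(0);w=W-W.mean(0)
    th=np.arctan2((f[:,0]*w[:,1]-f[:,1]*w[:,0]).sum(),(f*w).sum())
    c,s=np.cos(th),np.sin(th);M=np.array([[c,-s],[s,c]]);t=W.mean(0)-M@F.mean(0)
    return th,t,np.linalg.norm(W-(F@M.T+t),axis=1)
E
python3 - <<'E'
from fit import *
cs,cd=cal('scene'),cal('side')
S=lambda x,y:(250+(x+.5)/3.3-.5,190+(y+.5)/3.3-.5)
D=lambda x,y:(220+(x+.5)/3.6-.5,210+(y+.5)/3.6-.5)
F=[(-105,-150),(145,-150),(145,170),(-105,170)]
W1=[onplane(cs,*S(*p),12) for p in [(37,392),(325,574),(588,303),(315,153)]]
W2=[onplane(cd,*D(*p),12) for p in [(420,62),(108,92),(131,407),(490,365)]]
for W in(W1,W2):
    print(np.round(W,1).tolist()); th,t,r=rigid(F,W);print(th,t,r)
th,t,r=rigid(F+F,W1+W2);print(th,t,r)
# box lid corners z=60
b1=[onplane(cs,*S(*p),60) for p in [(202,302),(317,372),(402,300),(287,230)]]
b2=[onplane(cd,*D(*p),60) for p in [(360,108),(222,120),(384,228)]]
c,s=np.cos(th),np.sin(th)
for p in b1+b2: print(np.round(np.array([[c,s],[-s,c]])@(p[:2]-t),1))
for n in('scene','side'):
    z=np.load(f'pics/{n}0.npz');p=z['p'].copy();cc=cal(n)
    for q in [(100,-51.5,28),(100,51.5,28),(-45,-51.5,28),(-45,51.5,28),(100,0,12),(5,120,77),(5,120+95*np.sin(.37),77+95*np.cos(.37)),(145,170,12),(-105,170,12),(-105,-150,12),(145,-150,12)]:
        w=np.array([[c,-s],[s,c]])@np.array(q[:2])+t; u=proj(cc,[*w,q[2]])
        cv2.circle(p,tuple(np.round(u*1).astype(int)),1,(255,0,0),-1)
    a=p[190:370,230:480] if n=='scene' else p[210:370,220:380]
    cv2.imwrite(f'pics/ov_{n}.png',cv2.resize(a[:,:,::-1],None,fx=3.2,fy=3.2,interpolation=cv2.INTER_NEAREST))
E
```

```text
[[475.9, -288.2, 12.0], [706.6, -217.3, 12.0], [624.5, 84.6, 12.0], [379.8, 21.9, 12.0]]
0.27985964638217703 [ 530.23496389 -114.88661434] [5.15420492 4.73283392 4.33050383 3.51499106]
[[468.7, -285.7, 12.0], [707.4, -220.6, 12.0], [620.6, 90.4, 12.0], [383.5, 23.3, 12.0]]
0.2706811100711974 [ 528.44338967 -113.10804716] [1.3117948  1.92986853 2.306763   1.84595132]
0.2752572697830087 [ 529.33880531 -113.99727267] [6.96850217 3.4516418  4.7362327  2.45283547 1.29041654 2.81005381
 2.50043451 2.68115082]
[-38. -51.]
[ 60.9 -52.1]
[65.1 38.6]
[-38.2  43.6]
[-44.  -49.6]
[ 58.8 -52.2]
[-43.6  77.1]
```

```bash
cd pics; python3 -c "
import cv2,numpy as np
a=cv2.imread('ov_scene.png');b=cv2.imread('ov_side.png');a=cv2.resize(a,(480,346));b=cv2.resize(b,(320,320));o=np.zeros((600,800,3),np.uint8);o[:346,:480]=a;o[:320,480:]=b;cv2.imwrite('ov_wide.png',o)"
```

```text
(no output)
```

View pics/ov_scene.png

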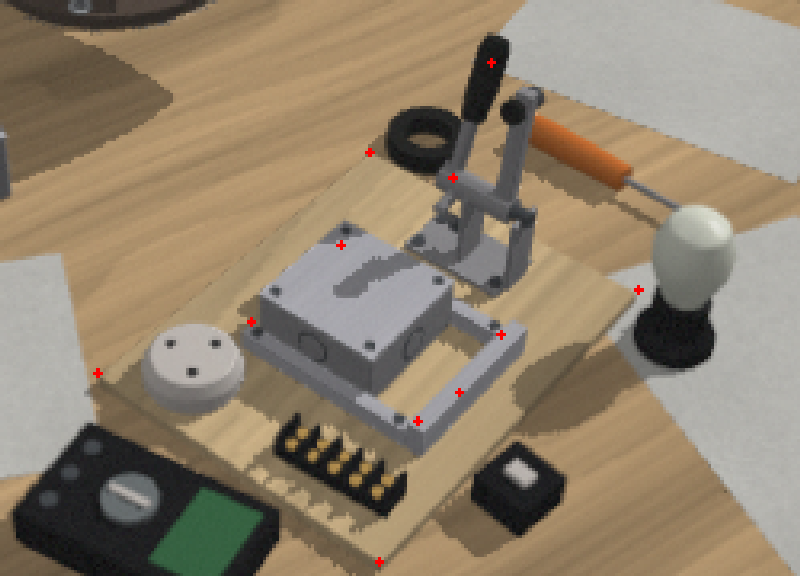

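View pics/ov_side.png

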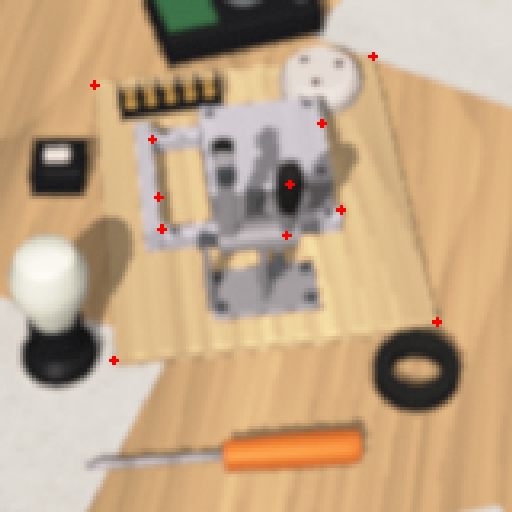

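Both views agree within a few mm: fixture at about (529,-113.5), yaw about 0.272, and the box's rear face at x ≈ -41, so it is about 40 mm short of the stop. I'm moving above the approach point with the fingers closing.

Emit:
arm_command(
  steps=[
    {"dx": 0.054, "dy": -0.049, "claw": 1},
    {"dx": 0.054, "dy": -0.049, "claw": 1},
    {"dx": 0.054, "dy": -0.049, "claw": 1},
    {"dx": 0.054, "dy": -0.049, "claw": 1},
    {"dx": 0.054, "dy": -0.049, "claw": 1},
    {"dx": 0.054, "dy": -0.049, "claw": 1},
    {"dx": 0.054, "dy": -0.049, "claw": 1},
    {"dx": 0.054, "dy": -0.049, "claw": 1},
  ],
)

```text
$.steps[0]: bad value
```

Emit:
arm_command(
  steps=[
    {"rz": -0.108, "claw": 1},
    {"rz": -0.108, "claw": 1},
    {"rz": -0.108, "claw": 1},
    {"rz": -0.108, "claw": 1},
    {"rz": -0.108, "claw": 1},
    {"rz": -0.108, "claw": 1},
    {"rz": -0.108, "claw": 1},
    {"rz": -0.108, "claw": 1},
    {"rz": -0.108, "claw": 1},
    {"claw": 1},
  ],
)

```text
$.steps[0]: bad value
```

```bash
cat >> fit.py <<'E'
TH=0.272; T=np.array([529.,-113.5])
def w2f(p):
    c,s=np.cos(TH),np.sin(TH); return np.array([c*(p[0]-T[0])+s*(p[1]-T[1]),-s*(p[0]-T[0])+c*(p[1]-T[1]),p[2]])
def f2w(p):
    c,s=np.cos(TH),np.sin(TH); return np.array([T[0]+c*p[0]-s*p[1],T[1]+s*p[0]+c*p[1],p[2]])
def cmd(goal,yaw=TH+np.pi/2,rp=(np.pi,0)):
    s=env.state(); M=R.from_euler('xyz',s['tcp_rot']); G=R.from_euler('xyz',[rp[0],rp[1],yaw])
    print('shift/800',np.round(M.inv().apply(f2w(goal)-s['eef_pos'])/800,4),'rot/90',np.round((M.inv()*G).as_rotvec()/(np.pi/2),4))
def st():
    s=env.state(); print('t',round(s['t'],2),'fix',np.round(w2f(s['eef_pos']),1),'rot',np.round(s['tcp_rot'],3),'F',np.round(s['ft_force'],1),'open',round(s['opening'],3),'q',np.round(s['joints'],2))
E
python3 - <<'E'
from fit import *
st();cmd((-75,0,214))
c=cal('wrist');p,d=env.read_camera('wrist');cv2.imwrite('pics/w1.png',p[:,:,::-1]);print(c)
E
```

```text
t 0.15 fix [-449.8 -372.7  214.2] rot [-3.141 -0.     0.319] F [ 0.6 -0.4  0.7] open 1.002 q [-1.36  0.49  1.56 -0.    1.09 -0.11]
shift/800 [ 0.4898 -0.4434  0.0007] rot/90 [-4.000e-04 -5.000e-04 -9.702e-01]
{'vfov': 71.64149810765406, 'cx': 312.4721350563017, 'cy': 240.77393113902647, 'k1': -0.03532036272093053, 'xyz': array([ 258.51101321, -573.99963504,  385.15864067]), 'attitude': array([-2.36747367e-01,  9.70458024e-04, -1.25241911e+00])}
```

View pics/w1.png

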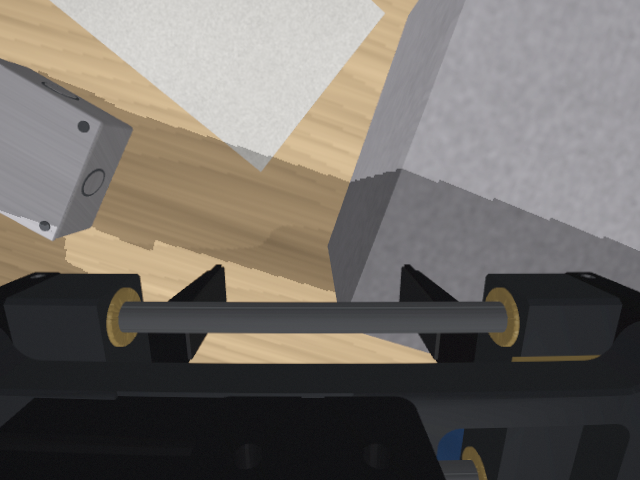

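The wrist view shows a tall crate at right (-y, away from my path) and a larger look-alike box at left, well below. The rows were refused, probably because every key is required.

Emit:
arm_command(
  steps=[
    {"dx": 0.054, "dy": -0.049, "dz": 0, "rx": 0, "ry": 0, "rz": 0, "claw": 1},
    {"dx": 0.054, "dy": -0.049, "dz": 0, "rx": 0, "ry": 0, "rz": 0, "claw": 1},
    {"dx": 0.054, "dy": -0.049, "dz": 0, "rx": 0, "ry": 0, "rz": 0, "claw": 1},
    {"dx": 0.054, "dy": -0.049, "dz": 0, "rx": 0, "ry": 0, "rz": 0, "claw": 1},
    {"dx": 0.054, "dy": -0.049, "dz": 0, "rx": 0, "ry": 0, "rz": 0, "claw": 1},
    {"dx": 0.054, "dy": -0.049, "dz": 0, "rx": 0, "ry": 0, "rz": 0, "claw": 1},
    {"dx": 0.054, "dy": -0.049, "dz": 0, "rx": 0, "ry": 0, "rz": 0, "claw": 1},
    {"dx": 0.054, "dy": -0.049, "dz": 0, "rx": 0, "ry": 0, "rz": 0, "claw": 1},
  ],
)

```text
t: 1.2
eef_pos: [430.7, -178.2, 213.5]
tcp_rot: [-3.141, -0.001, 0.312]
ft_force: [0.9, -0.3, -0.6]
opening: 0.216
```

Emit:
arm_command(
  steps=[
    {"dx": 0, "dy": 0, "dz": 0, "rx": 0, "ry": 0, "rz": -0.108, "claw": 1},
    {"dx": 0, "dy": 0, "dz": 0, "rx": 0, "ry": 0, "rz": -0.108, "claw": 1},
    {"dx": 0, "dy": 0, "dz": 0, "rx": 0, "ry": 0, "rz": -0.108, "claw": 1},
    {"dx": 0, "dy": 0, "dz": 0, "rx": 0, "ry": 0, "rz": -0.108, "claw": 1},
    {"dx": 0, "dy": 0, "dz": 0, "rx": 0, "ry": 0, "rz": -0.108, "claw": 1},
    {"dx": 0, "dy": 0, "dz": 0, "rx": 0, "ry": 0, "rz": -0.108, "claw": 1},
    {"dx": 0, "dy": 0, "dz": 0, "rx": 0, "ry": 0, "rz": -0.108, "claw": 1},
    {"dx": 0, "dy": 0, "dz": 0, "rx": 0, "ry": 0, "rz": -0.108, "claw": 1},
    {"dx": 0, "dy": 0, "dz": 0, "rx": 0, "ry": 0, "rz": -0.108, "claw": 1},
    {"dx": 0, "dy": 0, "dz": 0, "rx": 0, "ry": 0, "rz": 0, "claw": 1},
  ],
)

```text
t: 2.45
eef_pos: [432.1, -173.2, 213.3]
tcp_rot: [3.141, -0.001, 1.893]
ft_force: [-0.3, -0.8, -0.8]
opening: 0.006
```

```bash
python3 - <<'E'
from fit import *
st();cmd((-75,0,214))
c=cal('wrist');p,d=env.read_camera('wrist');cv2.imwrite('pics/w2.png',p[:,:,::-1])
np.save('pics/w2d.npy',d)
import pickle;pickle.dump(c,open('pics/w2c.pkl','wb'))
E
```

```text
t 2.45 fix [-109.4  -31.5  213.3] rot [ 3.141e+00 -1.000e-03  1.893e+00] F [-0.3 -0.8 -0.8] open 0.006 q [-0.52  0.27  1.94  0.    0.94 -0.85]
shift/800 [ 0.0371  0.0449 -0.0008] rot/90 [ 0.0004 -0.0006  0.0322]
```

View pics/w2.png

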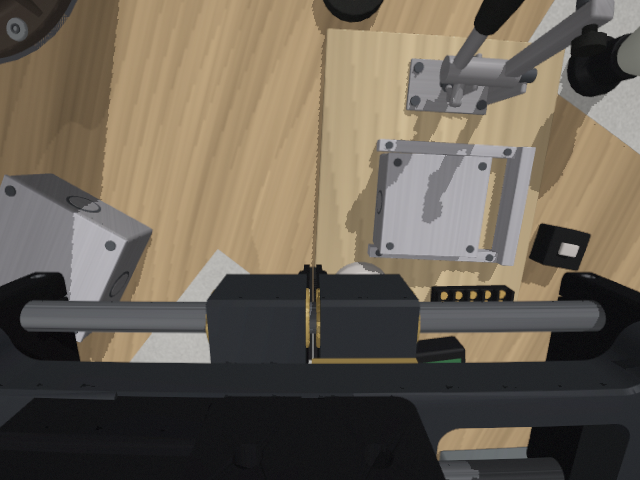

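The wrist view shows the box lid at about (383..492, 152..262), the rails and stop at (500..535, 147..265), and the plate corner at (328,28). I'll use it to check the fixture fit.

```bash
python3 - <<'E'
from fit import *
import pickle
c=pickle.load(open('pics/w2c.pkl','rb'));p=cv2.imread('pics/w2.png')
a=cv2.resize(p[125:275,345:545],None,fx=4,fy=4,interpolation=cv2.INTER_CUBIC)
for q in [(100,-51.5,28),(100,51.5,28),(-45,-51.5,28),(-45,51.5,28),(100,-51.5,38),(100,51.5,38),(60,50,60),(60,-50,60),(-40,50,60),(-40,-50,60)]:
    u=proj(c,f2w(q)); x=np.round(((u-[345,125])+.5)*4-.5).astype(int); cv2.drawMarker(a,tuple(map(int,x)),(0,0,255),0,9)
cv2.imwrite('pics/w2c.png',a)
for q in [(145,170,12),(-105,170,12)]: print(proj(c,f2w(q)))
E
```

```text
[566.49975249  40.85555788]
[326.65673689  22.74231498]
```

View pics/w2c.png

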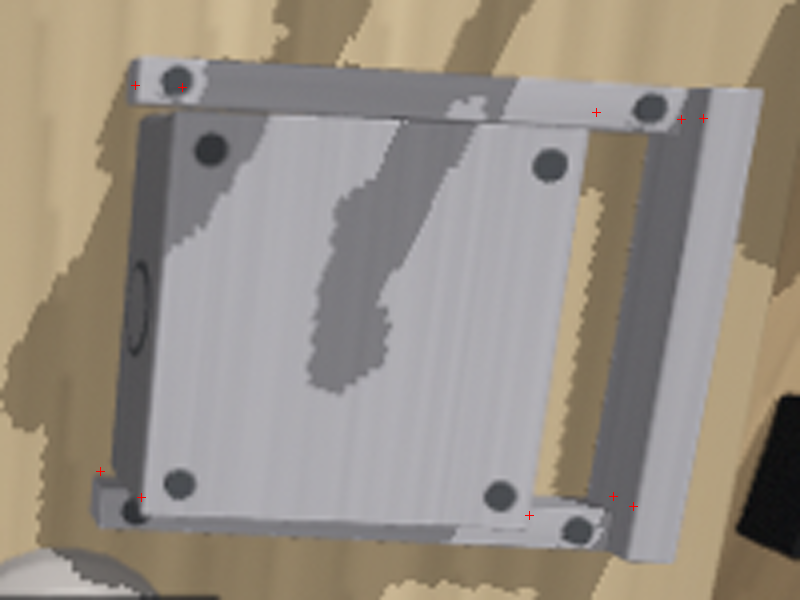

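```bash
python3 - <<'E'
from fit import *
import pickle
c=pickle.load(open('pics/w2c.pkl','rb'))
S=lambda x,y:(345+(x+.5)/4-.5,125+(y+.5)/4-.5)
for z,L in ((60,[(176,113),(588,128),(530,527),(142,515)]),(28,[(132,103),(670,131),(605,505),(530,498)]),(38,[(711,90),(628,560)])):
    for p in L: w=onplane(c,*S(*p),z);print(z,p,np.round(w2f(w),1))
lw=[onplane(c,*S(*p),60) for p in [(176,113),(588,128),(530,527),(142,515)]]
F=[(-50,50),(50,50),(50,-50),(-50,-50)]
print(rigid(F,lw))
th,t,_=rigid(F,lw);print(w2f([*t,0]),th)
cs=cal('scene');S=lambda x,y:(250+(x+.5)/3.3-.5,190+(y+.5)/3.3-.5)
b1=[onplane(cs,*S(*p),60) for p in [(287,230),(402,300),(317,372),(202,302)]]
th,t,r=rigid(F,b1);print(w2f([*t,0]),th,r)
print('plate corner',w2f(onplane(c,328,29,12)))
E
```

```text
60 (176, 113) [-40.8  44.   60. ]
60 (588, 128) [58.6 46.2 60. ]
60 (530, 527) [ 60.7 -53.1  60. ]
60 (142, 515) [-39.4 -54.8  60. ]
28 (132, 103) [-45.4  47.   28. ]
28 (670, 131) [97.7 48.1 28. ]
28 (605, 505) [ 98.1 -54.1  28. ]
28 (530, 498) [ 76.3 -53.1  28. ]
38 (711, 90) [100.7  58.5  38. ]
38 (628, 560) [101.5 -67.   38. ]
(np.float64(0.29062013190210595), array([ 539.60627715, -115.12110543]), array([0.73208396, 0.36467085, 0.39920163, 0.53872755]))
[ 9.78081908 -4.41097222  0.        ] 0.29062013190210595
[12.66678428 -5.73076603  0.        ] 0.2493286754528827 [3.16508243 5.03470928 4.41304131 3.00744112]
plate corner [-103.30620405  164.28376459   12.        ]
```

The wrist fit is tight, with residuals under 1 mm. It puts the fixture about 3.3 mm further to -y than my first fit, so I'm adopting that.

```bash
sed -i 's/^TH=.*/TH=0.275; T=np.array([529.4,-116.8])/' fit.py; python3 - <<'E'
from fit import *
st();cmd((-78,-1,210))
E
```

```text
t 2.5 fix [-108.9  -27.8  213.3] rot [ 3.141e+00 -1.000e-03  1.891e+00] F [ 0.2 -0.1 -0.3] open 0.005 q [-0.52  0.27  1.94  0.    0.94 -0.85]
shift/800 [0.0317 0.0401 0.0042] rot/90 [ 0.0004 -0.0007  0.0289]
```

Emit:
arm_command(
  steps=[
    {"dx": 0, "dy": 0, "dz": 0, "rx": 0, "ry": 0, "rz": 0.029, "claw": 1},
    {"dx": 0.032, "dy": 0.04, "dz": 0.004, "rx": 0, "ry": 0, "rz": 0, "claw": 1},
    {"dx": 0, "dy": 0, "dz": 0.07, "rx": 0, "ry": 0, "rz": 0, "claw": 1},
    {"dx": 0, "dy": 0, "dz": 0, "rx": 0, "ry": 0, "rz": 0, "claw": 1},
  ],
)

```text
t: 3.0
eef_pos: [457.4, -139.4, 153.8]
tcp_rot: [3.14, 0.0, 1.827]
ft_force: [0.0, 0.1, 0.8]
opening: 0.006
```

```bash
python3 - <<'E'
from fit import *
st();cmd((-78,-1,25))
E
```

```text
t 3.0 fix [-75.5  -2.2 153.8] rot [3.14  0.    1.827] F [0.  0.1 0.8] open 0.006 q [-0.43  0.37  1.98  0.    0.79 -0.69]
shift/800 [ 0.0015 -0.0035  0.161 ] rot/90 [ 0.0012  0.0001 -0.0121]
```

Emit:
arm_command(
  steps=[
    {"dx": 0.0015, "dy": -0.0035, "dz": 0.05, "rx": 0, "ry": 0, "rz": -0.012, "claw": 1},
    {"dx": 0, "dy": 0, "dz": 0.05, "rx": 0, "ry": 0, "rz": 0, "claw": 1},
    {"dx": 0, "dy": 0, "dz": 0.045, "rx": 0, "ry": 0, "rz": 0, "claw": 1},
    {"dx": 0, "dy": 0, "dz": 0, "rx": 0, "ry": 0, "rz": 0, "claw": 1},
  ],
)

```text
t: 3.5
eef_pos: [459.0, -141.8, 41.9]
tcp_rot: [3.133, 0.006, 1.836]
ft_force: [0.2, -0.7, 0.3]
opening: 0.005
```

```bash
python3 - <<'E'
from fit import *
st();cmd((-55,-1,25))
E
```

```text
t 3.5 fix [-74.5  -5.   41.9] rot [3.133 0.006 1.836] F [ 0.2 -0.7  0.3] open 0.005 q [-0.44  0.56  2.08  0.    0.5  -0.71]
shift/800 [0.0053 0.0242 0.0213] rot/90 [ 0.0055  0.0037 -0.0062]
```

Emit:
arm_command(
  steps=[
    {"dx": 0.005, "dy": 0, "dz": 0.021, "rx": 0.005, "ry": 0.004, "rz": -0.006, "claw": 1},
    {"dx": 0, "dy": 0.012, "dz": 0, "rx": 0, "ry": 0, "rz": 0, "claw": 1},
    {"dx": 0, "dy": 0.008, "dz": 0, "rx": 0, "ry": 0, "rz": 0, "claw": 1},
    {"dx": 0, "dy": 0, "dz": 0, "rx": 0, "ry": 0, "rz": 0, "claw": 1},
  ],
)

```text
t: 4.0
eef_pos: [477.3, -134.4, 28.9]
tcp_rot: [3.136, 0.003, 1.844]
ft_force: [-0.3, -0.3, -0.4]
opening: 0.002
```

```bash
python3 - <<'E'
from fit import *
st();cmd((-12,-1,25))
p,d=env.read_camera('wrist');cv2.imwrite('pics/w3.png',p[:,:,::-1])
E
```

```text
t 4.0 fix [-54.9  -2.8  28.9] rot [3.136e+00 3.000e-03 1.844e+00] F [-0.3 -0.3 -0.4] open 0.002 q [-0.41  0.6   2.04  0.    0.49 -0.68]
shift/800 [0.0023 0.0536 0.0052] rot/90 [ 0.0036  0.0022 -0.0011]
```

View pics/w3.png

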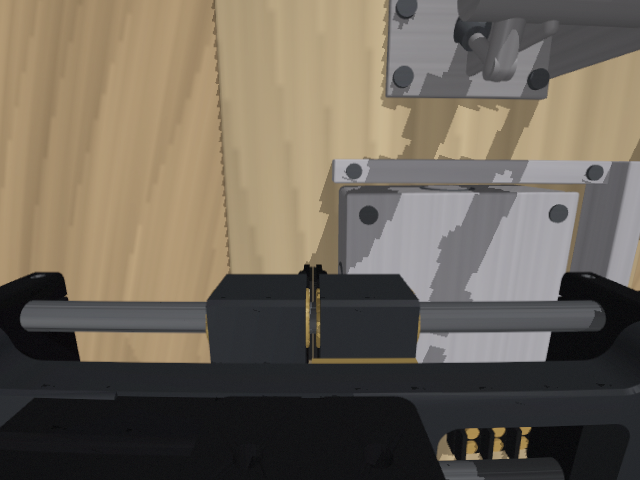

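The fingers are just behind the box's rear face. I'm pushing gently.

Emit:
arm_command(
  steps=[
    {"dx": 0.001, "dy": 0.006, "dz": 0.002, "rx": 0.002, "ry": 0.001, "rz": 0, "claw": 1},
    {"dx": 0, "dy": 0.006, "dz": 0, "rx": 0, "ry": 0, "rz": 0, "claw": 1},
    {"dx": 0, "dy": 0.006, "dz": 0, "rx": 0, "ry": 0, "rz": 0, "claw": 1},
    {"dx": 0, "dy": 0.006, "dz": 0, "rx": 0, "ry": 0, "rz": 0, "claw": 1},
    {"dx": 0, "dy": 0.006, "dz": 0, "rx": 0, "ry": 0, "rz": 0, "claw": 1},
    {"dx": 0, "dy": 0.006, "dz": 0, "rx": 0, "ry": 0, "rz": 0, "claw": 1},
  ],
)

```text
t: 4.8
eef_pos: [505.6, -125.3, 27.6]
tcp_rot: [3.141, 0.001, 1.844]
ft_force: [-1.2, -1.9, 2.0]
opening: 0.003
```

```bash
python3 - <<'E'
from fit import *
st();cmd((-12,-1,25))
E
```

```text
t 4.8 fix [-25.2  -1.7  27.6] rot [3.141e+00 1.000e-03 1.844e+00] F [-1.2 -1.9  2. ] open 0.003 q [-0.37  0.62  1.98 -0.    0.54 -0.64]
shift/800 [0.0009 0.0165 0.0032] rot/90 [ 0.0006  0.0007 -0.0013]
```

Emit:
arm_command(
  steps=[
    {"dx": 0, "dy": 0.005, "dz": 0.001, "rx": 0, "ry": 0, "rz": 0, "claw": 1},
    {"dx": 0, "dy": 0.005, "dz": 0, "rx": 0, "ry": 0, "rz": 0, "claw": 1},
    {"dx": 0, "dy": 0.004, "dz": 0, "rx": 0, "ry": 0, "rz": 0, "claw": 1},
  ],
)

```text
t: 5.18
eef_pos: [517.2, -122.0, 26.6]
tcp_rot: [3.141, 0.001, 1.844]
ft_force: [-1.5, -0.3, 1.5]
opening: 0.005
```

Emit:
arm_command(
  steps=[
    {"dx": 0, "dy": 0.004, "dz": 0, "rx": 0, "ry": 0, "rz": 0, "claw": 1},
  ],
)

```text
t: 5.3
eef_pos: [520.5, -121.1, 26.6]
tcp_rot: [3.141, 0.001, 1.844]
ft_force: [-1.9, -1.1, 1.8]
opening: 0.003
```

Emit:
arm_command(
  steps=[
    {"dx": 0, "dy": 0.003, "dz": 0, "rx": 0, "ry": 0, "rz": 0, "claw": 1},
  ],
)

```text
t: 5.42
eef_pos: [521.7, -120.5, 26.6]
tcp_rot: [-3.14, 0.0, 1.844]
ft_force: [-16.8, -13.2, 10.0]
opening: 0.005
```

```bash
python3 - <<'E'
from fit import *
st()
p,d=env.read_camera('wrist');cv2.imwrite('pics/w4.png',p[:,:,::-1])
E
```

```text
t 5.42 fix [-8.4 -1.5 26.6] rot [-3.14   0.     1.844] F [-16.8 -13.2  10. ] open 0.005 q [-0.35  0.64  1.94 -0.    0.57 -0.62]
```

View pics/w4.png

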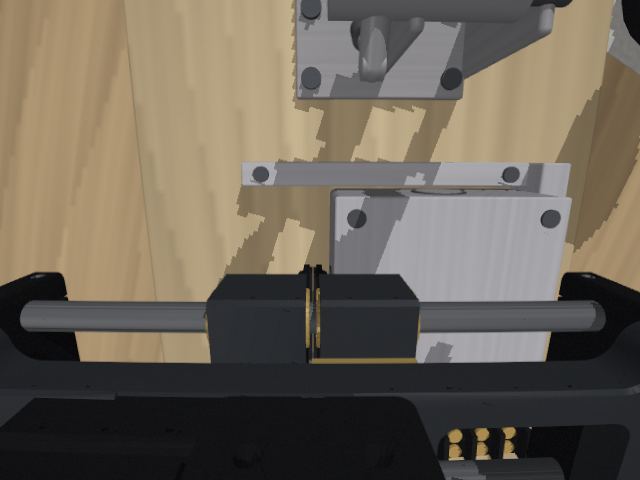

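The force jumped to about 21 N at TCP x = -8.4, which means stop contact. One small press more, then back off and look.

Emit:
arm_command(
  steps=[
    {"dx": 0, "dy": 0.001, "dz": 0, "rx": 0, "ry": 0, "rz": 0, "claw": 1},
  ],
)

```text
t: 5.6
eef_pos: [521.5, -120.6, 26.6]
tcp_rot: [-3.137, -0.001, 1.844]
ft_force: [-6.2, -4.5, 4.4]
opening: 0.004
```

Emit:
arm_command(
  steps=[
    {"dx": 0, "dy": -0.015, "dz": 0, "rx": 0, "ry": 0, "rz": 0, "claw": 1},
    {"dx": 0, "dy": -0.03, "dz": 0, "rx": 0, "ry": 0, "rz": 0, "claw": 1},
    {"dx": 0, "dy": -0.04, "dz": -0.03, "rx": 0, "ry": 0, "rz": 0, "claw": 1},
    {"dx": 0, "dy": 0, "dz": -0.078, "rx": 0, "ry": 0, "rz": 0, "claw": 1},
    {"dx": 0, "dy": 0, "dz": -0.078, "rx": 0, "ry": 0, "rz": 0, "claw": 1},
    {"dx": 0, "dy": 0, "dz": -0.078, "rx": 0, "ry": 0, "rz": 0, "claw": 1},
    {"dx": 0, "dy": 0, "dz": 0, "rx": 0, "ry": 0, "rz": 0, "claw": 1},
  ],
)

```text
t: 6.48
eef_pos: [452.6, -139.8, 242.4]
tcp_rot: [-3.14, -0.0, 1.843]
ft_force: [0.1, 0.2, -0.3]
opening: 0.004
```

```bash
python3 - <<'E'
from fit import *
import pickle
st();c=cal('wrist')
p,d=env.read_camera('wrist');cv2.imwrite('pics/w5.png',p[:,:,::-1]);pickle.dump(c,open('pics/w5c.pkl','wb'))
E
```

```text
t 6.47 fix [-80.2  -1.3 242.4] rot [-3.14  -0.     1.843] F [ 0.1  0.2 -0.3] open 0.004 q [-0.44  0.24  1.88 -0.    1.02 -0.71]
```

View pics/w5.png

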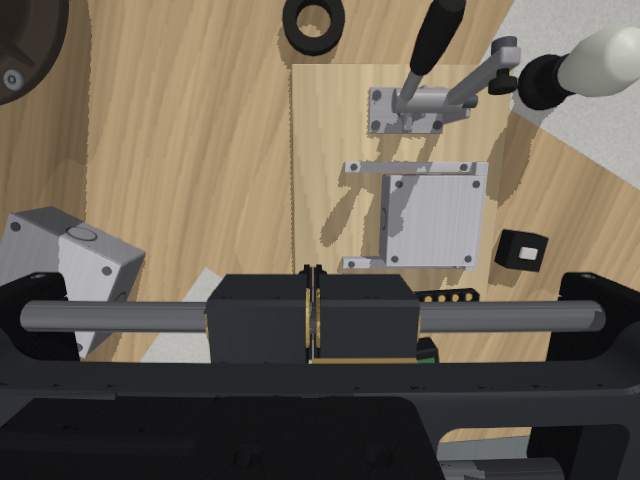

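```bash
python3 - <<'E'
import cv2
p=cv2.imread('pics/w5.png');cv2.imwrite('pics/w5z.png',cv2.resize(p[150:280,335:500],None,fx=4.6,fy=4.6,interpolation=cv2.INTER_CUBIC))
E
```

```text
(no output)
```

View pics/w5z.png

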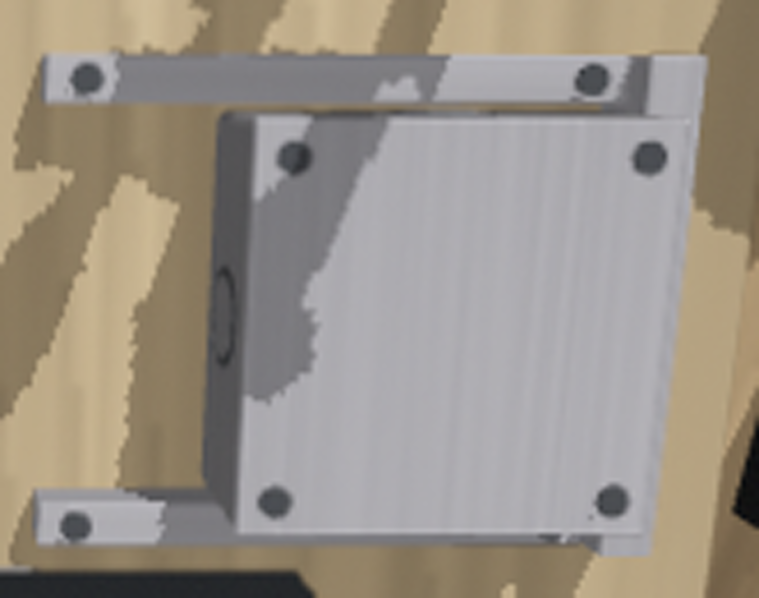

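```bash
python3 - <<'E'
from fit import *
import pickle
c=pickle.load(open('pics/w5c.pkl','rb'))
S=lambda x,y:(335+(x+.5)/4.6-.5,150+(y+.5)/4.6-.5)
L=[onplane(c,*S(*p),60) for p in [(254,114),(690,118),(643,535),(237,532)]]
th,t,r=rigid([(-50,50),(50,50),(50,-50),(-50,-50)],L);print('box',w2f([*t,0]),th-TH,r)
for p,z in [((43,102),28),((630,101),28),((650,60),38),((605,550),38),((35,490),28)]: print(np.round(w2f(onplane(c,*S(*p),z)),1))
# lever grip end as triangulation check: projection
p=cv2.imread('pics/w5.png')
for r in (50,95,115): print(r,proj(c,f2w((5,120+r*np.sin(.37),77+r*np.cos(.37)))))
cmd((5,210,242))
E
```

```text
box [51.10888002 -1.08259611  0.        ] -0.0022306028152642154 [0.58579505 0.36434224 0.38052143 0.82479292]
[-44.5  50.8  28. ]
[101.8  51.2  28. ]
[101.   61.3  38. ]
[102.8 -62.7  38. ]
[-44.7 -48.9  28. ]
50 [417.95585004  65.48060042]
95 [438.269976    22.50226137]
115 [449.95972613  -2.26896682]
shift/800 [ 0.2636  0.1068 -0.0021] rot/90 [-0.0029 -0.0017 -0.0016]
```

The box is home: the fit gives centre x = 51.1 with the stop face at about 101–102 in the same view, and skew 0.002 rad. The lever projection also matches the image, with the grip near (438,22). Next I'm going behind the handle, passing above it.

Emit:
arm_command(
  steps=[
    {"dx": 0.066, "dy": 0.027, "dz": 0, "rx": 0, "ry": 0, "rz": 0, "claw": 1},
    {"dx": 0.066, "dy": 0.027, "dz": 0, "rx": 0, "ry": 0, "rz": 0, "claw": 1},
    {"dx": 0.066, "dy": 0.027, "dz": 0, "rx": 0, "ry": 0, "rz": 0, "claw": 1},
    {"dx": 0.066, "dy": 0.027, "dz": 0, "rx": 0, "ry": 0, "rz": 0, "claw": 1},
    {"dx": 0, "dy": 0, "dz": 0, "rx": 0, "ry": 0, "rz": 0, "claw": 1},
  ],
)

```text
t: 7.15
eef_pos: [476.0, 92.8, 232.9]
tcp_rot: [-3.128, -0.006, 1.84]
ft_force: [-0.9, -0.1, -0.4]
opening: 0.005
```

```bash
python3 - <<'E'
from fit import *
st();cmd((5,207,155))
E
```

```text
t 7.15 fix [  5.5 216.3 232.9] rot [-3.128 -0.006  1.84 ] F [-0.9 -0.1 -0.4] open 0.005 q [ 0.05  0.28  1.86  0.    1.02 -0.22]
shift/800 [-0.0122  0.0007  0.0973] rot/90 [-0.0084 -0.0039 -0.004 ]
```

Emit:
arm_command(
  steps=[
    {"dx": -0.012, "dy": 0, "dz": 0.05, "rx": -0.008, "ry": -0.004, "rz": -0.004, "claw": 1},
    {"dx": 0, "dy": 0, "dz": 0.047, "rx": 0, "ry": 0, "rz": 0, "claw": 1},
    {"dx": 0, "dy": 0, "dz": 0, "rx": 0, "ry": 0, "rz": 0, "claw": 1},
  ],
)

```text
t: 7.52
eef_pos: [476.0, 82.3, 150.3]
tcp_rot: [-3.137, -0.001, 1.847]
ft_force: [-0.3, 0.2, 0.2]
opening: 0.004
```

```bash
python3 - <<'E'
from fit import *
st();cmd((5,185,155))
p,d=env.read_camera('scene');cv2.imwrite('pics/s2.png',cv2.resize(p[130:330,260:500,::-1],None,fx=3,fy=3))
E
```

```text
t 7.53 fix [  2.7 206.2 150.3] rot [-3.137e+00 -1.000e-03  1.847e+00] F [-0.3  0.2  0.2] open 0.004 q [ 0.03  0.38  1.97 -0.    0.8  -0.24]
shift/800 [-0.0264  0.0028 -0.0059] rot/90 [-0.0031 -0.0004  0.0009]
```

View pics/s2.png

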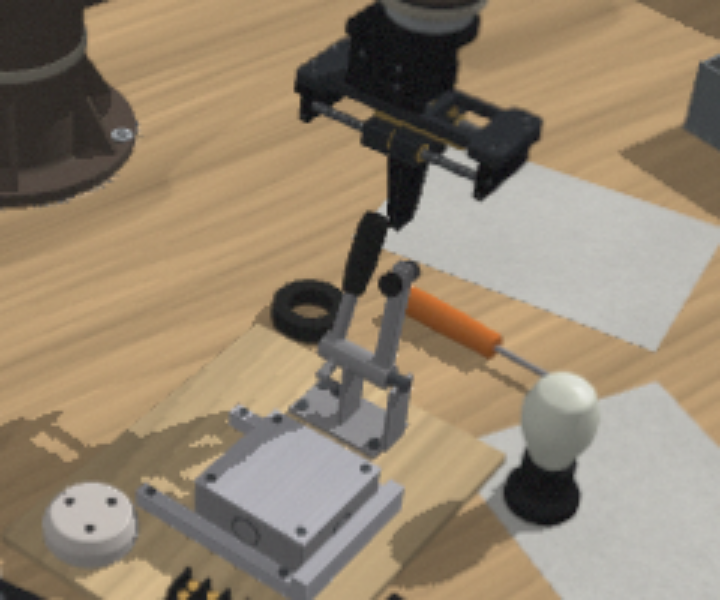

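The fingertips stand just behind the handle's far side, clear of the lamp, and the box is against the stop. I'm starting the push on the handle.

Emit:
arm_command(
  steps=[
    {"dx": -0.015, "dy": 0.002, "dz": -0.003, "rx": -0.003, "ry": 0, "rz": 0, "claw": 1},
    {"dx": -0.015, "dy": 0, "dz": -0.003, "rx": 0, "ry": 0, "rz": 0, "claw": 1},
    {"dx": -0.012, "dy": 0, "dz": -0.002, "rx": 0, "ry": 0, "rz": 0, "claw": 1},
    {"dx": -0.012, "dy": 0, "dz": -0.002, "rx": 0, "ry": 0, "rz": 0, "claw": 1},
  ],
)

```text
t: 8.07
eef_pos: [492.0, 38.5, 164.0]
tcp_rot: [3.134, 0.0, 1.846]
ft_force: [-3.0, 5.9, 4.9]
opening: 0.007
```

```bash
python3 - <<'E'
from fit import *
st();cmd((5,141,162))
E
```

```text
t 8.07 fix [  6.2 159.6 164. ] rot [3.134 0.    1.846] F [-3.   5.9  4.9] open 0.007 q [-0.06  0.37  1.94  0.    0.83 -0.33]
shift/800 [-0.0233 -0.0015  0.0025] rot/90 [0.0047 0.0001 0.0002]
```

Emit:
arm_command(
  steps=[
    {"dx": -0.012, "dy": -0.001, "dz": 0.001, "rx": 0.004, "ry": 0, "rz": 0, "claw": 1},
    {"dx": -0.012, "dy": 0, "dz": 0.001, "rx": 0, "ry": 0, "rz": 0, "claw": 1},
    {"dx": -0.012, "dy": 0, "dz": 0.001, "rx": 0, "ry": 0, "rz": 0, "claw": 1},
  ],
)

```text
t: 8.45
eef_pos: [499.9, 9.6, 164.8]
tcp_rot: [3.136, -0.001, 1.844]
ft_force: [-2.0, 9.0, 5.3]
opening: 0.004
```

```bash
python3 - <<'E'
from fit import *
st();cmd((5,107,159))
E
```

```text
t 8.45 fix [  5.9 129.6 164.8] rot [ 3.136e+00 -1.000e-03  1.844e+00] F [-2.   9.   5.3] open 0.004 q [-0.11  0.38  1.92  0.    0.84 -0.39]
shift/800 [-0.0283 -0.0011  0.0072] rot/90 [ 0.0035 -0.0009 -0.0009]
```

Emit:
arm_command(
  steps=[
    {"dx": -0.012, "dy": -0.001, "dz": 0.005, "rx": 0.003, "ry": 0, "rz": 0, "claw": 1},
    {"dx": -0.012, "dy": 0, "dz": 0.005, "rx": 0, "ry": 0, "rz": 0, "claw": 1},
    {"dx": -0.012, "dy": 0, "dz": 0.006, "rx": 0, "ry": 0, "rz": 0, "claw": 1},
  ],
)

```text
t: 8.82
eef_pos: [508.1, -19.3, 156.1]
tcp_rot: [3.135, -0.002, 1.843]
ft_force: [-3.0, 5.8, 11.1]
opening: 0.003
```

```bash
python3 - <<'E'
from fit import *
st();cmd((5,91,153));cmd((5,77,144))
p,d=env.read_camera('scene');cv2.imwrite('pics/s3.png',cv2.resize(p[130:330,260:500,::-1],None,fx=3,fy=3))
E
```

```text
t 8.82 fix [  6.   99.6 156.1] rot [ 3.135e+00 -2.000e-03  1.843e+00] F [-3.   5.8 11.1] open 0.003 q [-0.17  0.4   1.91  0.01  0.82 -0.45]
shift/800 [-0.0108 -0.0012  0.0038] rot/90 [ 0.0042 -0.0013 -0.0018]
shift/800 [-0.0283 -0.0013  0.0151] rot/90 [ 0.0042 -0.0013 -0.0018]
```

View pics/s3.png

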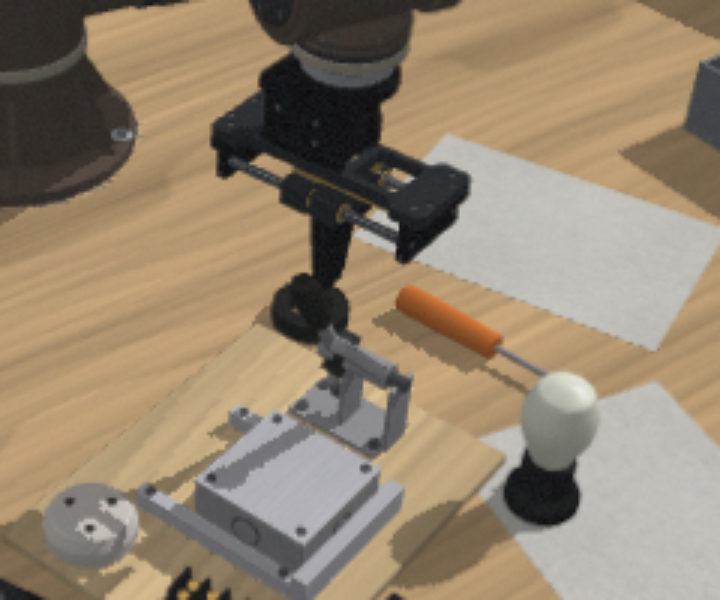

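The fingertips are on the grip and the handle leans over the box, about half-way. I'm continuing along the arc.

Emit:
arm_command(
  steps=[
    {"dx": -0.012, "dy": -0.001, "dz": 0.008, "rx": 0.004, "ry": 0, "rz": 0, "claw": 1},
    {"dx": -0.011, "dy": 0, "dz": 0.009, "rx": 0, "ry": 0, "rz": 0, "claw": 1},
    {"dx": -0.011, "dy": 0, "dz": 0.011, "rx": 0, "ry": 0, "rz": 0, "claw": 1},
  ],
)

```text
t: 9.25
eef_pos: [516.4, -48.6, 136.1]
tcp_rot: [3.136, -0.0, 1.842]
ft_force: [0.2, 0.4, 0.3]
opening: 0.004
```

```bash
python3 - <<'E'
from fit import *
st();cmd((5,64,132));cmd((5,57,122))
p,d=env.read_camera('scene');cv2.imwrite('pics/s4.png',cv2.resize(p[130:330,260:500,::-1],None,fx=3,fy=3))
E
```

```text
t 9.25 fix [  6.   69.2 136.1] rot [ 3.136 -0.     1.842] F [0.2 0.4 0.3] open 0.004 q [-0.22  0.44  1.91  0.    0.79 -0.5 ]
shift/800 [-0.0065 -0.0013  0.0051] rot/90 [ 0.0035 -0.0001 -0.0025]
shift/800 [-0.0153 -0.0013  0.0176] rot/90 [ 0.0035 -0.0001 -0.0025]
```

View pics/s4.png

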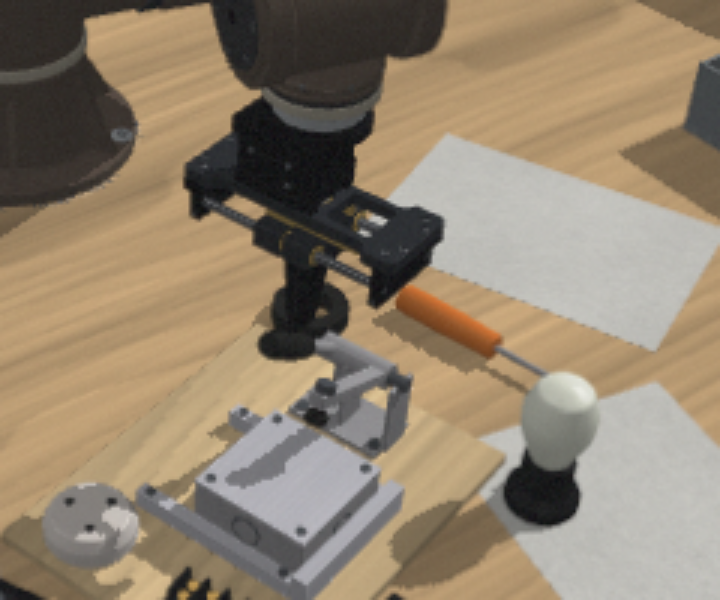

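The contact force dropped to zero, so it is probably snapping. I'll wait two rows and look.

Emit:
arm_command(
  steps=[
    {"dx": 0, "dy": 0, "dz": 0, "rx": 0, "ry": 0, "rz": 0, "claw": 1},
    {"dx": 0, "dy": 0, "dz": 0, "rx": 0, "ry": 0, "rz": 0, "claw": 1},
  ],
)

```text
t: 9.55
eef_pos: [516.4, -50.0, 134.8]
tcp_rot: [3.137, -0.0, 1.841]
ft_force: [-0.2, 0.0, -0.4]
opening: 0.006
```

```bash
python3 - <<'E'
from fit import *
st()
p,d=env.read_camera('scene');cv2.imwrite('pics/s5.png',cv2.resize(p[200:320,290:450,::-1],None,fx=4.5,fy=4.5))
E
```

```text
t 9.55 fix [  5.7  67.8 134.8] rot [ 3.137 -0.     1.841] F [-0.2  0.  -0.4] open 0.006 q [-0.22  0.44  1.91  0.    0.79 -0.5 ]
```

View pics/s5.png

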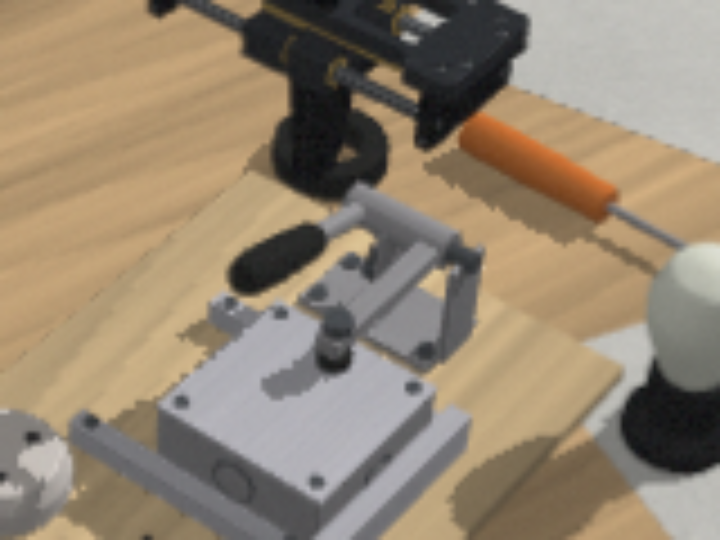

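The clamp has snapped into lock: the handle lies over the box and the pad at about (333,355 in the crop) is on the lid. I'm retreating straight up and away for a last look.

Emit:
arm_command(
  steps=[
    {"dx": 0.01, "dy": 0, "dz": -0.05, "rx": 0, "ry": 0, "rz": 0, "claw": 1},
    {"dx": 0, "dy": 0, "dz": -0.07, "rx": 0, "ry": 0, "rz": 0, "claw": 1},
    {"dx": 0, "dy": 0, "dz": -0.07, "rx": 0, "ry": 0, "rz": 0, "claw": 1},
    {"dx": 0, "dy": -0.07, "dz": 0, "rx": 0, "ry": 0, "rz": 0, "claw": 1},
    {"dx": 0, "dy": -0.06, "dz": 0, "rx": 0, "ry": 0, "rz": 0, "claw": 1},
    {"dx": -0.06, "dy": 0, "dz": 0, "rx": 0, "ry": 0, "rz": 0, "claw": 1},
    {"dx": -0.06, "dy": 0, "dz": 0, "rx": 0, "ry": 0, "rz": 0, "claw": 1},
    {"dx": 0, "dy": 0, "dz": 0, "rx": 0, "ry": 0, "rz": 0, "claw": 1},
  ],
)

```text
t: 10.6
eef_pos: [436.9, -163.6, 294.1]
tcp_rot: [3.134, 0.004, 1.846]
ft_force: [-0.3, 0.2, -1.0]
opening: 0.002
```

```bash
python3 - <<'E'
from fit import *
import pickle
st();c=cal('wrist')
p,d=env.read_camera('wrist');cv2.imwrite('pics/w6.png',p[:,:,::-1]);pickle.dump(c,open('pics/w6c.pkl','wb'))
p,d=env.read_camera('scene');cv2.imwrite('pics/s6.png',p[:,:,::-1])
E
```

```text
t 10.6 fix [-101.7  -19.9  294.1] rot [3.134 0.004 1.846] F [-0.3  0.2 -1. ] open 0.002 q [-0.5   0.18  1.82  0.    1.14 -0.78]
```

View pics/w6.png

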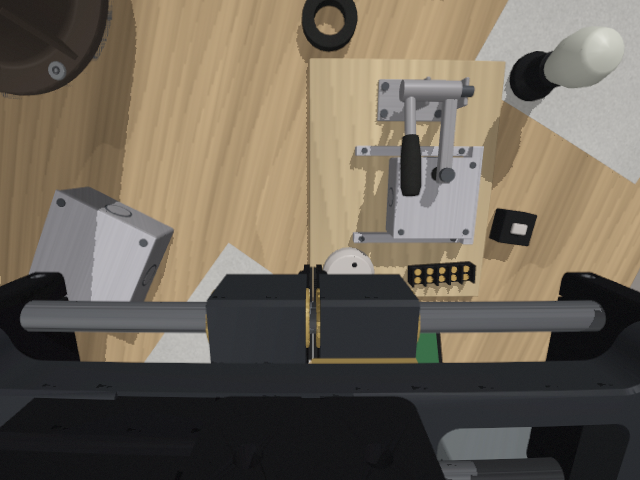

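View pics/s6.png

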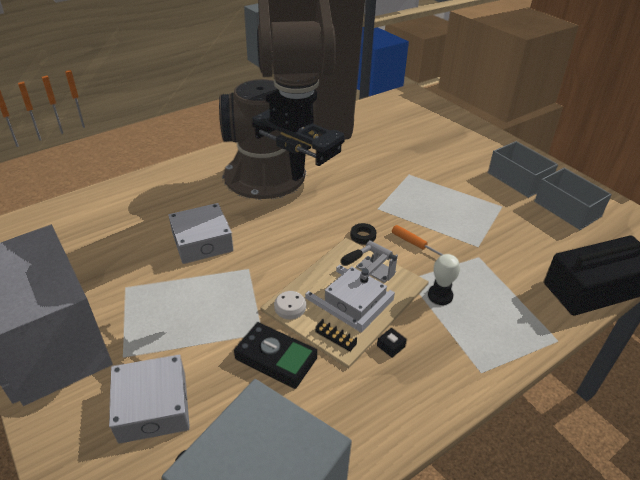

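The views show the clamp locked, the pad on the lid, and every bystander at its starting pixels. One last check that the box is still home.

```bash
python3 - <<'E'
from h import *
p=cv2.imread('pics/w6.png');cv2.imwrite('pics/w6z.png',cv2.resize(p[135:255,345:495],None,fx=5,fy=5,interpolation=cv2.INTER_CUBIC))
E
```

```text
(no output)
```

View pics/w6z.png

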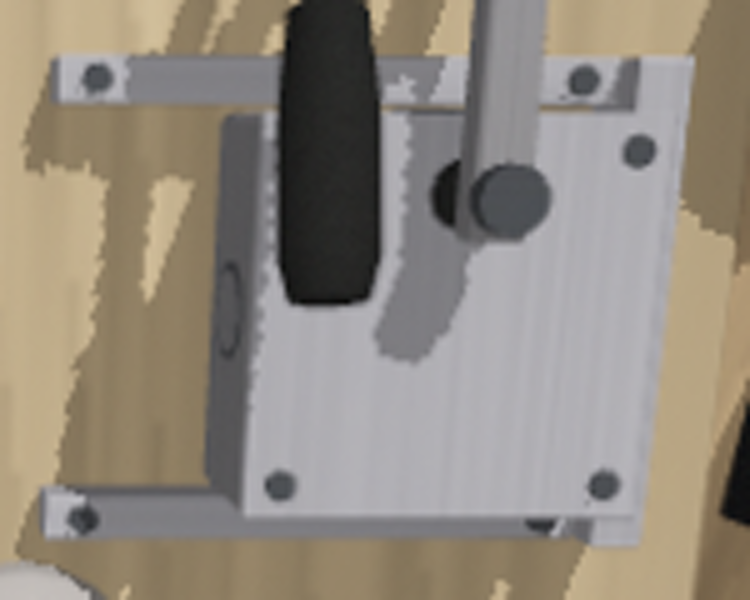

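```bash
python3 - <<'E'
from fit import *
import pickle
c=pickle.load(open('pics/w6c.pkl','rb'))
S=lambda x,y:(345+(x+.5)/5-.5,135+(y+.5)/5-.5)
for p,z in [((264,112),60),((676,112),60),((634,516),60),((243,517),60),((637,62),38),((590,542),38),((55,103),28)]: print(z,np.round(w2f(onplane(c,*S(*p),z)),1))
print(env.job_done())
E
```

```text
60 [ 1.1 48.1 60. ]
60 [100.7  48.7  60. ]
60 [101.4 -50.8  60. ]
60 [  1.6 -50.8  60. ]
38 [100.4  61.   38. ]
38 [101.3 -63.1  38. ]
28 [-44.4  50.4  28. ]
the job is handed in; nothing more can be done
None
```

The junction box is home against the stop and the toggle clamp is locked on its lid. I handed the job in at about 10.6 s with the arm clear of everything.

**Box:** I pushed it about 40 mm along the rails with the shut fingertips. The force then jumped to about 21 N in-plane, which showed it had met the stop. The last wrist-camera measurement put the box's front edge at x = 100.7–101.4 mm and the stop's face at 100.4–101.3 mm, so the gap is under 1 mm. Its skew, measured just after the push, was about 0.002 rad.

**Clamp:** I pushed the handle over from behind until the force dropped to zero past the dead point. The pictures show the handle down over the box and the pad on the lid, but I could not measure the pad's force.

**Bystanders:** by eye, they are where they started.

**Disagreements and errors:**
- My first fixture fit, from the two fixed cameras, was about 3 mm off in y. I replaced it with the closer wrist-camera fit before touching anything.
- My first two move calls were refused because keys were missing from the rows; nothing moved.

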